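Lift a tacky resin tile off its drying rack on a trowel

TASK

The amber tile on the drying rack has just been coated and is still tacky, so nothing but the trowel blade may touch it: take the trowel by its handle, slide the blade along the open bay underneath the tile, without shifting the tile on its battens, until the blade's tip shows about a centimetre past the tile's far edge. Then lift the tile straight up on the blade and finish while holding it there, level and still, about 10 cm above the battens, so that its underside can be looked at for drips. Never let it tip, and leave the pale tile and the other things lying about where they are.

Things in the scene. Friction and masses are not known exactly. Their poses are not given: they have to be found in the camera images.
- rack: fixed drying rack: plywood board 330 x 200 x 6 mm carrying three wooden battens, each 38 wide, 180 long, 25 high, along the rack's y at x = -130, 0, +130 mm. Between them two bays 92 mm wide, open above and at both ends. Origin: centre of the board's underside, on the worktop; z up. Batten tops 31 mm, board top 6 mm above the worktop. A tile lies across each bay, near x = -65 and +65 mm
- amber_tile: the tile to lift: orange-amber cast resin with cream stone pieces, 124 (its x, across the bay) x 72 (its y, along the bay) x 10 mm thick, about 0.2 kg, loose on two battens (about 16 mm bearing at each side), underside 31 mm above the worktop. Origin: centre of its underside; z up. It may lie in either bay
- pale_tile: a second tile, pale grey-white with green stone pieces, same size and origin, in the other bay; leave it
- trowel_grip (a point): centre of the trowel's brown handle (100 long, 28 wide, 30 high), 48 mm above the blade's underside; x to the tip, z up. Trowel 0.3 kg, lying flat; its tip points roughly to +y. Steel blade 230 x 60 x 2 mm, from 85 mm behind to 145 mm ahead of this point. Handle on two 11 mm posts, 40 mm ahead and behind; a bar 16 wide, 8 high on the blade below it ends 50 mm ahead; beyond that the blade is bare
- trowel_tip (a point): middle of the blade's front edge, half-way through its thickness; same axes as trowel_grip, 145 mm ahead of and 47 mm below it
- spirit_level: yellow spirit level, 230 (x) x 22 x 50 mm, standing on edge on the worktop; origin at the centre of its underside; leave it
- bucket: white plastic bucket with stones, 130 mm across, 125 mm high; origin at the centre of its underside; leave it
- stone: loose green stone, about 80 x 70 x 26 mm, on the worktop; origin at the centre of its underside; leave it
Things that resemble listed ones, but are neither listed nor needed, are in the scene too. Leave any red look-alike of the part that bears trowel_grip alone.

How it is judged:
By the outcome, as a careful person would: the job done as asked, in the order asked, and still so for the second after the job is handed in, while the arm keeps its last pose, push and grip.
It also fails if it takes over 51 s, if anything falls off the work surface, if the arm or the gripper's body presses on something with over 40 N, if the wrist force passes 120 N, or if a joint passes its speed limit or range.

ROBOT

A 6-joint arm with a two-finger parallel gripper is mounted at the origin on the work surface. World frame = base frame: x ahead of the robot, y to its left, z up, the work surface at z = 0. Lengths are in m, angles in rad, forces in N, time in s.
With the tool pointing down it reaches from about 0.325 to 1 m from the base axis. Payload 5.1 kg.
Tool frame: the origin (TCP) lies between the finger pads; the fingertips stand 8 mm ahead of it and the grasp point (between the pads) lies 11 mm behind it; z points along the fingers, y is the direction in which the jaws open and shut (so a half turn about z gives the same grasp; the last joint's range is limited). The gripper opens to 85 mm and grips with 20 to 120 N. Pads are 22 mm wide; open, the fingers measure 114 mm over their backs; the gripper's body (76 mm by 85 mm) begins 54 mm behind the grasp point. The pads swing forward as they close: fully open they stand 13 mm farther back than shut.
Start: joints at [-1.4, 0.124, 1.65, -0, 1.367, -0.083], TCP at [0.163, -0.629, 0.239] pointing down, gripper open.
Joint ranges: [-2.61, 2.61], [-1.02, 2.33], [0.03, 2.71], [-1.35, 4.49], [0.32, 2.68], [-2.91, 2.91]. Speed limits (rad/s): [2.57, 2.57, 3.14, 3.14, 3.14, 3.14].

INTERFACE

Orientations are given as a 3x3 rotation matrix whose columns are the frame's x, y, z axes.
In Python, from rig import ctrl gives the robot as it stands. The module is installed in compiled form; this text tells all that it offers. Calls block until the motion is done:
- ctrl.move_pose(position, orientation): joint-space move of the TCP to a pose.
- ctrl.move_straight(position, rate=0.15, attitude=None, stop_force=None): straight line of the TCP; attitude=None keeps the orientation; rate is the mean speed in m/s. With stop_force (N) it stops when the force on the tool has changed by that much, and returns True; else False.
- ctrl.move_joints(angles): joint-space move.
- ctrl.command_gripper(opening): opening from 0.0 (shut) to 1.0 (fully open); the grip force is fixed at half the most; returns when the fingers have stopped.
- ctrl.pause(seconds).
- ctrl.solve_ik(position, orientation): joint angles nearest the present ones, or None.
- ctrl.get_state(): the state.
- ctrl.capture(name): name is "scene" or "side" or "wrist"; returns a dict with "img" (384x512x3 uint8, blue, green, red), "range_z" (384x512 float32, m along the optical axis (not along the pixel's ray), 0 where there is no reading), "intrinsics" (3x3 intrinsics, pixels), "camera_from_world" (4x4, takes a point from world to camera coordinates); the wrist camera has in their place "hand_eye" (4x4, takes a point from camera to tool coordinates, whose origin is the TCP and whose axes are the flange's). Camera axes: x right, y up, looking along -z (the intrinsics and any distortion apply to the point x, -y, -z); pixel columns grow to the right and rows downward; lengths in m; the calibration is good to about 2 mm. A picture is of the moment at which its call begins: read the wrist's pose just before it.
A pose or a line that the arm cannot do raises ctrl.PlanningError and nothing moves.
- ctrl.close_job(): hands the job in, once; it reports no verdict.
The state is a dict: "time_s": time; "joints": joint angles; "qvel": joint speeds; "joint_torque": joint torques, N m; "eef_pos": TCP position; "eef_rot": TCP orientation; "ft_force": force on the tool from outside, world axes, zero at the start; "ft_torque": the same for the moment, N m; "gripper_width": opening from 0.0 (shut) to 1.0 (fully open).
Only numpy, scipy, OpenCV 4.12 (cv2) and the standard library are available. Lean on these libraries where they do the work, as an engineer would, in place of code of your own. Each camera call takes 0.05 s, during which the arm holds its last target. There are 200 camera calls.

## Working session

There is one attempt and no reset: what is moved stays moved. The work goes in short steps, each a Python script; the robot and the scene stay as the last script left them, time stands still between calls to the robot, and variables do not carry over. Pictures are saved under pics/ and viewed, about 8 in all and at most 12, crops included, and the job is handed in when it is done.

```bash
mkdir -p pics; cat > h.py <<'E'
import numpy as np, cv2
from rig import ctrl
def cap(n):
    s=ctrl.get_state(); c=ctrl.capture(n)
    if n=="wrist":
        T=np.eye(4); T[:3,:3]=s["eef_rot"]; T[:3,3]=s["eef_pos"]
        c["w"]=T@np.array(c["hand_eye"])
    else: c["w"]=np.linalg.inv(c["camera_from_world"])
    return c
def cloud(c):
    K=np.array(c["intrinsics"]); z=c["range_z"]; v,u=np.mgrid[:z.shape[0],:z.shape[1]]
    P=np.stack([(u-K[0,2])/K[0,0]*z,-(v-K[1,2])/K[1,1]*z,-z],-1)
    W=P@c["w"][:3,:3].T+c["w"][:3,3]; W[z==0]=np.nan
    return W
E
python3 - <<'E'
from h import *
for n in ("scene","side"):
    c=cap(n); cv2.imwrite(f"pics/{n}0.png",cv2.resize(c["img"],(800,600)))
    np.savez(f"{n}0.npz",img=c["img"],W=cloud(c)); print(n,[k for k in c],c["w"].round(3).tolist())
    print(c["intrinsics"],{k:c[k] for k in c if 'dist' in k})
print(ctrl.get_state()["time_s"])
E
```

```text
scene ['img', 'range_z', 'intrinsics', 'camera_from_world', 'w'] [[0.819, -0.293, 0.494, 1.146], [0.574, 0.449, -0.685, -1.033], [-0.022, 0.844, 0.535, 0.832], [0.0, 0.0, 0.0, 1.0]]
[[461.50751312   0.         258.33918504]
 [  0.         461.50751312 193.39196305]
 [  0.           0.           1.        ]] {}
side ['img', 'range_z', 'intrinsics', 'camera_from_world', 'w'] [[-0.779, 0.45, -0.436, -0.282], [-0.627, -0.546, 0.556, 0.872], [0.012, 0.707, 0.707, 1.244], [0.0, 0.0, 0.0, 1.0]]
[[493.85405108   0.         258.37546743]
 [  0.         493.85405108 190.39783832]
 [  0.           0.           1.        ]] {}
0.1
```

View pics/scene0.png

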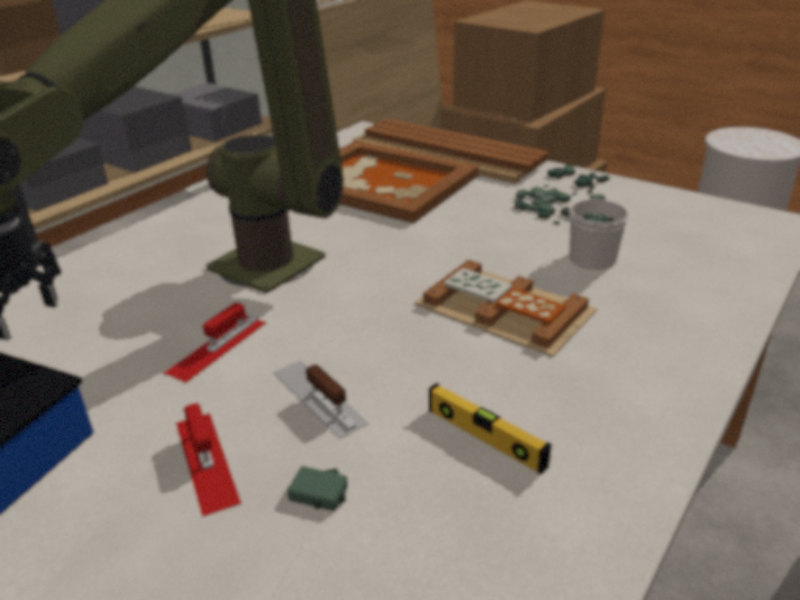

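View pics/side0.png

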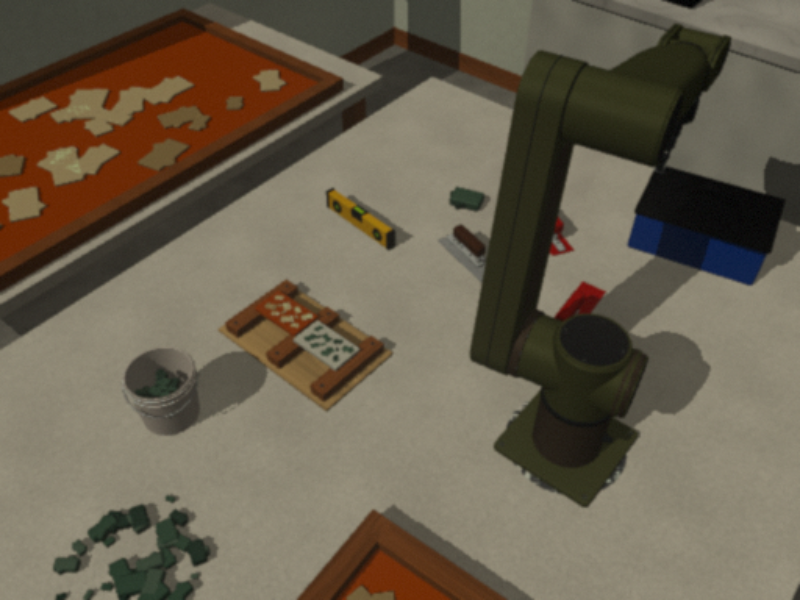

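Scene picture (800x600): the brown-handled trowel is at (325,385). Two red look-alikes are at (225,320) and (200,430), so the brown one fits. The amber tile is at (530,300), in the bay farther from the robot's base, and the pale tile at (475,282). The level is at (490,425), the stone at (318,487) and the bucket at (597,235).

```bash
python3 - <<'E'
from h import *
for n,boxes in (("scene",dict(handle=(300,360,350,410),trowel=(270,355,375,440),rack=(410,255,600,355),level=(425,380,555,475),bucket=(565,195,630,270),stone=(285,462,350,510))),("side",dict(handle=(450,222,490,260),rack=(215,275,395,412),bucket=(120,340,205,435)))):
    d=np.load(n+"0.npz"); img=d["img"]; W=d["W"]; hsv=cv2.cvtColor(img,cv2.COLOR_BGR2HSV)
    for k,b in boxes.items():
        b=[int(x*.64) for x in b]; sl=np.s_[b[1]:b[3],b[0]:b[2]]
        w=W[sl].reshape(-1,3); h=hsv[sl].reshape(-1,3).astype(int)
        z=w[:,2]
        if k=="handle": m=(z>.03)&(z<.09)&(h[:,1]>60)
        elif k=="trowel": m=(z<.025)&(h[:,1]<18)&(z>-.02)
        elif k=="rack":
            for nm,mm in (("amber",(z>.033)&(z<.06)&(h[:,1]>190)&(h[:,0]<14)),("top",(z>.024)&(z<.06)),("board",(z>-.01)&(z<.02)&(h[:,1]>85))):
                q=w[mm]; 
                if len(q)>5: print(n,nm,len(q),q.mean(0).round(3),cv2.minAreaRect((q[:,:2]*1000).astype(np.float32)))
            continue
        else: m=z>.012
        q=w[m]
        if len(q)>5: print(n,k,len(q),np.median(q,0).round(3),q[:,2].max().round(3),cv2.minAreaRect((q[:,:2]*1000).astype(np.float32)))
    if n=="scene":
        cr=img[150:235,160:400]; cv2.imwrite("pics/crop0.png",cv2.resize(img[160:300,160:390],None,fx=3.4,fy=3.4,interpolation=cv2.INTER_CUBIC))
        # manual pixels
        for p in [(275,370),(300,360),(340,436),(367,425),(312,372),(340,395),(430,297),(478,265),(475,315),(530,285),(540,340),(585,300),(415,303),(548,352),(597,310)]:
            u,v=int(p[0]*.64),int(p[1]*.64); print(p,W[v,u].round(3))
E
```

```text
scene handle 302 [ 0.469 -0.328  0.06 ] 0.066 ((462.41802978515625, -323.62054443359375), (24.755834579467773, 97.01300811767578), 73.09502410888672)
scene trowel 842 [ 0.451 -0.322  0.002] 0.024 ((429.7442626953125, -311.7955017089844), (59.37620162963867, 229.4683837890625), 73.1264877319336)
scene amber 103 [0.652 0.097 0.038] ((636.8577880859375, 116.83052825927734), (77.77523040771484, 120.02271270751953), 87.21721649169922)
scene top 1954 [0.583 0.127 0.035] ((568.0858764648438, 213.72024536132812), (351.5537414550781, 303.82464599609375), 88.77297973632812)
scene board 1380 [0.593 0.087 0.007] ((568.7896728515625, 131.18092346191406), (202.52479553222656, 323.42559814453125), 88.14144134521484)
scene level 1419 [ 0.745 -0.246  0.042] 0.056 ((731.563720703125, -237.43321228027344), (29.204692840576172, 235.84024047851562), 82.81487274169922)
scene bucket 1419 [0.646 0.398 0.091] 0.13 ((582.1141357421875, 558.7325439453125), (133.84259033203125, 415.58172607421875), 24.16221046447754)
scene stone 748 [ 0.588 -0.489  0.024] 0.029 ((582.3182983398438, -482.87982177734375), (87.175
[... 530 characters left out ...]
 -0.004]
side handle 209 [ 0.453 -0.31   0.058] 0.068 ((458.1957702636719, -315.3160095214844), (33.38251495361328, 104.6871566772461), 71.28395080566406)
side amber 295 [0.632 0.127 0.04 ] ((633.489501953125, 138.29220581054688), (119.89501190185547, 132.4137420654297), 80.05638885498047)
side top 2439 [0.554 0.137 0.036] ((566.281494140625, 136.18435668945312), (183.5537109375, 306.97222900390625), 88.09954833984375)
side board 2042 [0.545 0.162 0.007] ((571.39794921875, 132.26751708984375), (214.4851531982422, 346.6794738769531), 87.55296325683594)
side bucket 2107 [0.63  0.44  0.092] 0.13 ((635.4188842773438, 437.822021484375), (135.1231231689453, 137.40521240234375), 20.025829315185547)
```

View pics/crop0.png

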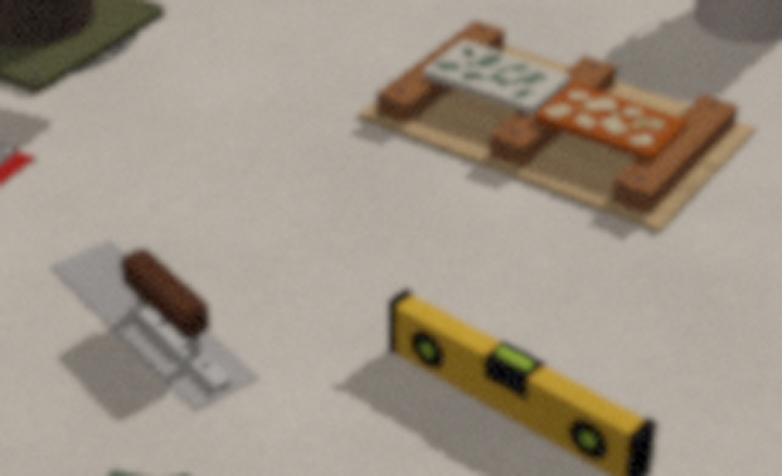

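Brown trowel confirmed in the crop (handle at ~(165,290)). By its measurements the long bare blade end points toward -x, not +y, so I'll check that from close by. Next, wrist looks over the rack and then the trowel.

```bash
cat >> h.py <<'E'
def Rd(psi):
    c,s=np.cos(psi),np.sin(psi); return np.array([[c,s,0],[s,-c,0],[0,0,-1.]])
E
python3 - <<'E'
from h import *
s=ctrl.get_state(); print(np.array(s["eef_rot"]).round(2).tolist())
for off in (0,np.pi):
    for p,a in (((.44,-.317,.3),np.radians(163)),((.44,-.317,.07),np.radians(163)),((.635,-.06,.2),np.pi/2),((.635,.06,.16),np.pi/2)):
        q=ctrl.solve_ik(p,Rd(a+off)); print(off,p,None if q is None else np.round(q,2))
c=cap("wrist"); print(np.array(c["hand_eye"]).round(3).tolist(), np.array(c["intrinsics"]).round(1).tolist())
E
```

```text
[[0.97, 0.25, -0.0], [0.25, -0.97, 0.0], [0.0, -0.0, -1.0]]
0 (0.44, -0.317, 0.3) [-0.72 -0.15  1.82 -0.    1.47 -2.  ]
0 (0.44, -0.317, 0.07) [-0.72  0.06  2.03 -0.    1.06 -2.  ]
0 (0.635, -0.06, 0.2) [-0.18  0.12  1.72 -0.    1.3  -0.18]
0 (0.635, 0.06, 0.16) [ 0.01  0.16  1.75 -0.    1.23  0.01]
3.141592653589793 (0.44, -0.317, 0.3) [-0.72 -0.15  1.82 -0.    1.47  1.14]
3.141592653589793 (0.44, -0.317, 0.07) [-0.72  0.06  2.03 -0.    1.06  1.14]
3.141592653589793 (0.635, -0.06, 0.2) None
3.141592653589793 (0.635, 0.06, 0.16) None
[[0.0, 0.966, 0.257, 0.065], [1.0, -0.0, -0.0, 0.001], [-0.0, 0.257, -0.966, -0.136], [0.0, 0.0, 0.0, 1.0]] [[337.4, 0.0, 258.4], [0.0, 337.4, 192.9], [0.0, 0.0, 1.0]]
```

```bash
python3 - <<'E'
from h import *
a=np.pi/2
ctrl.move_pose((.60,.17,.26),Rd(a)); c=cap("wrist"); np.savez("wr.npz",img=c["img"],W=cloud(c)); i1=c["img"]
print(ctrl.get_state()["time_s"])
a=np.radians(163)
ctrl.move_pose((.43,-.312,.28),Rd(a)); c=cap("wrist"); np.savez("wt.npz",img=c["img"],W=cloud(c)); i2=c["img"]
print(ctrl.get_state()["time_s"])
cv2.imwrite("pics/w1.png",cv2.resize(np.hstack([i1,i2]),(800,300)))
for f in ("wr","wt"):
    d=np.load(f+".npz"); W=d["W"].reshape(-1,3); h=cv2.cvtColor(d["img"],cv2.COLOR_BGR2HSV).reshape(-1,3).astype(int); z=W[:,2]
    rep=lambda n,m:print(n,m.sum(),np.median(W[m],0).round(4),cv2.minAreaRect((W[m][:,:2]*1000).astype(np.float32)) if m.sum()>5 else "")
    if f=="wr":
        rep("amb",(z>.036)&(z<.05)&(W[:,0]>.52)&(W[:,0]<.76)&(W[:,1]<.26))
        rep("ambx",(z>.036)&(z<.05)&(W[:,0]>.58)&(W[:,1]>.03)&(W[:,1]<.24))
        rep("pale",(z>.036)&(z<.05)&(W[:,0]<.56)&(W[:,0]>.4)&(W[:,1]<.24))
        rep("batt",(z>.024)&(z<.036)&(W[:,0]<.76)&(W[:,1]<.26)&(W[:,0]>.38))
    else:
        b=(abs(W[:,0]-.46)<.08)&(abs(W[:,1]+.32)<.08)
        rep("handle",(z>.045)&b); rep("handletop",(z>.058)&b)
        rep("bladebg",(z<.02)&(h[:,1]<18)&(W[:,0]>.28)&(W[:,0]<.58)&(abs(W[:,1]+.31)<.12))
E
```

```text
3.3833
5.325
amb 9732 [0.6094 0.125  0.0419] ((607.22119140625, 124.60009002685547), (81.16259002685547, 175.98985290527344), 88.5368423461914)
ambx 6541 [0.6373 0.1218 0.0419] ((637.2855224609375, 119.59732055664062), (72.44214630126953, 115.0923080444336), 89.32342529296875)
pale 6903 [0.501  0.1335 0.0418] ((500.8066711425781, 131.7891387939453), (72.29887390136719, 118.97904968261719), 88.43890380859375)
batt 11971 [0.5689 0.1664 0.0318] ((567.7059326171875, 134.11851501464844), (179.9766082763672, 298.3229064941406), 88.24637603759766)
handle 40879 [ 0.4207 -0.3125  0.3421] ((457.9297790527344, -321.48419189453125), (142.8296356201172, 99.02750396728516), 73.17606353759766)
handletop 40775 [ 0.4207 -0.3126  0.3422] ((457.9297790527344, -321.48419189453125), (142.8296356201172, 99.02750396728516), 73.17606353759766)
bladebg 8 [ 0.3698 -0.2824  0.0032] ((428.7742614746094, -313.14227294921875), (52.5985107421875, 217.77719116210938), 69.556396484375)
```

View pics/w1.png

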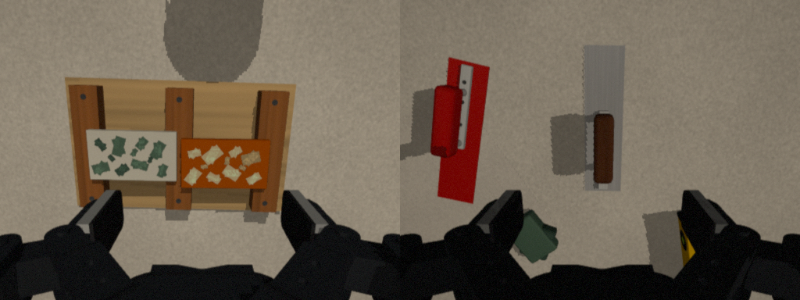

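Left half: rack with the amber tile at (225,163) right of the pale one. Right half: the brown trowel at (604,150), with its long bare blade end up the picture (tip at (604,45)), i.e. toward -x, yaw ~163°; this disagrees with the text's "+y", and I trust the picture. Now for finer numbers.

```bash
python3 - <<'E'
from h import *
def rep(n,W,m):
    m=m.astype(np.uint8); k,l,st,_=cv2.connectedComponentsWithStats(cv2.morphologyEx(m,cv2.MORPH_CLOSE,np.ones((5,5)))); i=1+st[1:,4].argmax()
    q=W[(l==i)&(m>0)]; print(n,len(q),np.median(q,0).round(4),[np.round(x,1) for x in cv2.minAreaRect((q[:,:2]*1000).astype(np.float32))])
d=np.load("wt.npz"); W=d["W"]; h=cv2.cvtColor(d["img"],cv2.COLOR_BGR2HSV).astype(int); z=W[...,2]; v,u=np.mgrid[:384,:512]
b=(abs(W[...,0]-.45)<.09)&(abs(W[...,1]+.32)<.08)
rep("handle",W,(z>.05)&(z<.08)&b)
print(h[80,250],h[80,180],h[80,330],z[80,260])
box=(u>222)&(u<300)&(v>45)&(v<250)
rep("bladeblue",W,box&(h[...,0]>25)&(z<.02))
g=d["img"].astype(int); rep("blade-br",W,box&(g[...,0]-g[...,2]>-8)&(z<.02))
d=np.load("wr.npz"); W=d["W"]; h=cv2.cvtColor(d["img"],cv2.COLOR_BGR2HSV).astype(int); z=W[...,2]
rep("amber",W,(z>.037)&(z<.048)&(h[...,1]>150)&(h[...,0]<15)&(W[...,0]>.56))
rep("amberall",W,(z>.037)&(z<.048)&(W[...,0]>.571))
m=(z>.024)&(z<.036)&(W[...,1]>.17)&(W[...,1]<.22)
print("batten x at y .19:",*[ (np.round(x.min(),4),np.round(x.max(),4)) for x in np.split(np.sort(W[...,0][m&(abs(W[...,1]-.19)<.004)]),np.where(np.diff(np.sort(W[...,0][m&(abs(W[...,1]-.19)<.004)]))>.03)[0]+1)])
E
```

```text
handle 2213 [ 0.4556 -0.3181  0.0632] [array([ 459. , -318.7]), array([27.4, 98.7]), np.float64(72.6)]
[ 22  26 106] [ 19  53 129] [ 20  48 134] 0.003636270066447289
bladeblue 8 [ 0.4196 -0.3257  0.0028] [array([ 419.3, -326. ]), array([5.9, 7.8]), np.float64(58.6)]
blade-br 67 [ 0.4176 -0.3287  0.0028] [array([ 419. , -328.5]), array([15.6, 31. ]), np.float64(53.3)]
amber 4825 [0.6332 0.1219 0.0418] [array([633. , 119.6]), array([ 72.3, 124. ]), np.float64(89.0)]
amberall 7009 [0.633  0.1218 0.0419] [array([633. , 119.6]), array([ 72.3, 124. ]), np.float64(89.0)]
batten x at y .19: (np.float64(0.4205), np.float64(0.4588)) (np.float64(0.5511), np.float64(0.5878)) (np.float64(0.6801), np.float64(0.718))
```

```bash
python3 - <<'E'
from h import *
a=np.radians(162.6); d=np.array([np.cos(a),np.sin(a),0]); g=np.array([.459,-.319,0])+.02*d
ctrl.move_pose(g+[0,0,.12],Rd(a))
print(ctrl.move_straight(g+[0,0,.038],rate=.1,stop_force=8), ctrl.get_state()["eef_pos"])
ctrl.command_gripper(0.0); s=ctrl.get_state(); print(s["gripper_width"],s["ft_force"],s["ft_torque"])
ctrl.move_straight(g+[0,0,.10],rate=.08)
ctrl.move_straight(g+[0,0,.18],rate=.15); s=ctrl.get_state(); print(s["eef_pos"],s["ft_force"],s["ft_torque"],s["time_s"])
# carry
b=np.radians(88.6)
ctrl.move_pose((.629,-.085+.02,.18),Rd(b)); print(ctrl.get_state()["time_s"],ctrl.get_state()["gripper_width"])
for n in ("scene","side","wrist"):
    c=cap(n); np.savez(n+"1.npz",img=c["img"],W=cloud(c))
    if n!="wrist": 
        i=c["img"]; cv2.imwrite(f"pics/{n}1.png",i)
    else: w=c["img"]
S=np.load("scene1.npz")["img"]; cv2.imwrite("pics/m1.png",np.hstack([cv2.resize(S[110:300,190:430],(400,317)),cv2.resize(w,(400,317))]))
E
```

```text
False [ 0.44045356 -0.31349168  0.03877949]
0.3173050776871536 [-1.29103696  0.72746416  3.26786975] [ 0.0662346   0.11481591 -0.11405681]
[ 0.4393677  -0.31255382  0.17883621] [-0.11726533 -0.02214366 -4.53586395] [0.06858969 0.010433   0.04309486] 9.1417
10.7417 0.3187308615593449
```

View pics/m1.png

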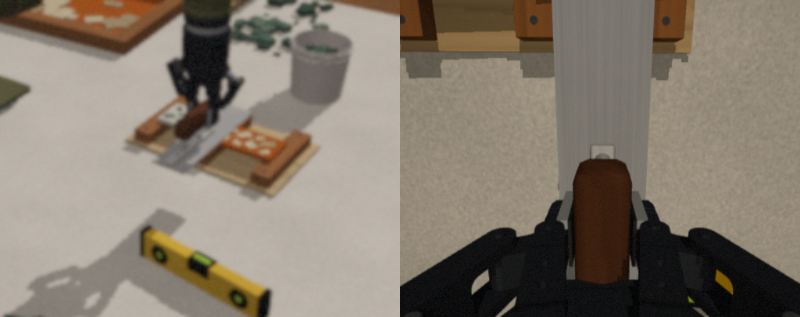

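Grasped: the left half shows the trowel held at (195,130) above the rack, and the right half the bare blade running up from (603,155) with the rack beyond. Next I measure the blade's pose in the hand.

```bash
cat >> h.py <<'E'
def blade(W,zlo,zhi,ymin,ymax,xc,hw=.05):
    m=(W[...,2]>zlo)&(W[...,2]<zhi)&(W[...,1]>ymin)&(W[...,1]<ymax)&(abs(W[...,0]-xc)<hw)
    q=W[m]; A=np.c_[q[:,:2]-q[:,:2].mean(0),np.ones(len(q))]; f=np.linalg.lstsq(A,q[:,2],rcond=None)[0]
    r=cv2.minAreaRect((q[:,:2]*1000).astype(np.float32))
    print("n",len(q),"mean",q.mean(0).round(4),"slope x,y deg",np.degrees(f[:2]).round(2),"res",(q[:,2]-A@f).std().round(4),"ymax",np.percentile(q[:,1],99.7).round(4),"rect",np.round(r[0],1),np.round(r[1],1),round(r[2],1))
    ys=np.linspace(q[:,1].min()+.008,q[:,1].max()-.008,5)
    for y in ys:
        k=q[abs(q[:,1]-y)<.004]; print("  y %.3f x %.4f..%.4f mid %.4f z %.4f"%(y,k[:,0].min(),k[:,0].max(),(k[:,0].min()+k[:,0].max())/2,k[:,2].mean()))
E
python3 - <<'E'
from h import *
s=ctrl.get_state(); print(s["eef_pos"])
for n in ("wrist","scene","side"):
    print(n); W=np.load(n+"1.npz")["W"]; blade(W,.11,.17,-.025,.12,.63)
E
```

```text
[ 0.6287906  -0.06562588  0.17995709]
wrist
n 18863 mean [0.6317 0.0113 0.1443] slope x,y deg [ 0.19 -0.01] res 0.0007 ymax 0.044 rect [631.8   9.1] [69.9 60.4] 88.3
  y -0.017 x 0.6009..0.6612 mid 0.6311 z 0.1443
  y -0.004 x 0.6014..0.6615 mid 0.6315 z 0.1443
  y 0.010 x 0.6017..0.6619 mid 0.6318 z 0.1443
  y 0.023 x 0.6021..0.6623 mid 0.6322 z 0.1444
  y 0.037 x 0.6025..0.6627 mid 0.6326 z 0.1443
scene
n 217 mean [0.6407 0.0197 0.142 ] slope x,y deg [ 0.61 -0.22] res 0.0015 ymax 0.0608 rect [637.8  18.6] [47.2 86.7] 0.2
  y -0.017 x 0.6285..0.6615 mid 0.6450 z 0.1422
  y 0.001 x 0.6266..0.6592 mid 0.6429 z 0.1420
  y 0.019 x 0.6175..0.6613 mid 0.6394 z 0.1423
  y 0.036 x 0.6145..0.6596 mid 0.6371 z 0.1423
  y 0.054 x 0.6145..0.6605 mid 0.6375 z 0.1417
side
n 313 mean [0.6299 0.0188 0.1426] slope x,y deg [-1.55  0.25] res 0.0024 ymax 0.0606 rect [630.5  18.2] [85.7 66.2] 89.7
  y -0.017 x 0.6004..0.6611 mid 0.6307 z 0.1426
  y 0.001 x 0.5987..0.6635 mid 0.6311 z 0.1429
  y 0.018 x 0.6006..0.6599 mid 0.6302 z 0.1424
  y 0.035 x 0.6036..0.6607 mid 0.6321 z 0.1429
  y 0.053 x 0.6049..0.6638 mid 0.6343 z 0.1429
```

```bash
python3 - <<'E'
from h import *
ctrl.move_straight((.6268,-.070,.09),rate=.12)
print(ctrl.move_straight((.6268,-.070,.055),rate=.06,stop_force=5), ctrl.get_state()["eef_pos"])
print(ctrl.move_straight((.6279,-.020,.055),rate=.06,stop_force=3))
s=ctrl.get_state(); print(s["eef_pos"],s["ft_force"],s["time_s"])
c=cap("wrist"); W=cloud(c); blade(W,.012,.027,0.02,.08,.63,.033)
h=cv2.cvtColor(c["img"],cv2.COLOR_BGR2HSV).astype(int); m=(W[...,2]>.037)&(W[...,2]<.048)&(h[...,1]>150)&(h[...,0]<15)&(W[...,0]>.56)&(W[...,1]>.05)
print(cv2.minAreaRect((W[m][:,:2]*1000).astype(np.float32)),np.median(W[m],0))
cv2.imwrite("pics/w2.png",c["img"])
E
```

```text
False [ 0.62690312 -0.07004072  0.05493986]
False
[ 0.62795557 -0.0201972   0.05503479] [-0.3003335   0.19710699 -3.11887125] 13.5083
n 16014 mean [0.6309 0.0514 0.0196] slope x,y deg [0.23 0.03] res 0.0007 ymax 0.0799 rect [630.8  50. ] [60.1 61.5] 89.8
  y 0.028 x 0.6002..0.6603 mid 0.6303 z 0.0196
  y 0.039 x 0.6004..0.6608 mid 0.6306 z 0.0196
  y 0.050 x 0.6007..0.6610 mid 0.6309 z 0.0196
  y 0.061 x 0.6010..0.6612 mid 0.6311 z 0.0196
  y 0.072 x 0.6014..0.6616 mid 0.6315 z 0.0196
((632.0829467773438, 83.08050537109375), (1.6207234859466553, 123.13300323486328), 88.83233642578125) [0.62287199 0.08325783 0.040073  ]
```

View pics/w2.png

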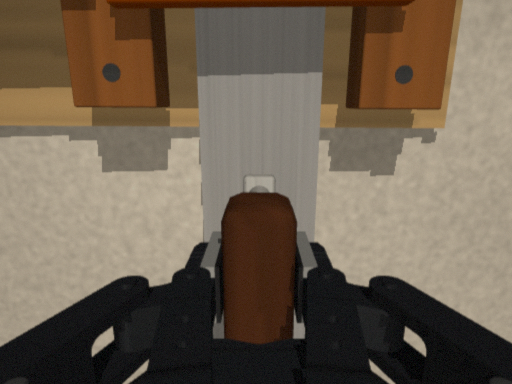

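The blade is centred in the bay, between battens at (130,50) and (400,50), with the tile's edge at the top; I go on in.

```bash
python3 - <<'E'
from h import *
print(ctrl.move_straight((.6296,.040,.055),rate=.05,stop_force=3))
s=ctrl.get_state(); print(s["eef_pos"],s["ft_force"],s["time_s"])
c=cap("side"); W=cloud(c)
h=cv2.cvtColor(c["img"],cv2.COLOR_BGR2HSV).astype(int); m=(W[...,2]>.036)&(W[...,2]<.048)&(h[...,1]>120)&(h[...,0]<16)&(W[...,0]>.56)&(W[...,0]<.70)&(W[...,1]>.05)&(W[...,1]<.18)
print(cv2.minAreaRect((W[m][:,:2]*1000).astype(np.float32)))
q=W[(W[...,2]>.012)&(W[...,2]<.026)&(abs(W[...,0]-.634)<.024)&(W[...,1]>.13)&(W[...,1]<.2)]; print(len(q),q[:,1].min(),q[:,1].max())
cv2.imwrite("pics/s2.png",cv2.resize(c["img"][165:270,130:270],(800,600),interpolation=cv2.INTER_CUBIC))
E
```

```text
False
[0.629579   0.03969496 0.05496385] [ 0.43002298 -0.17419747 -2.23079418] 14.9083
((631.77294921875, 116.34320068359375), (129.7832489013672, 104.27840423583984), 2.697284460067749)
54 0.14903738425341062 0.16635142234268774
```

View pics/s2.png

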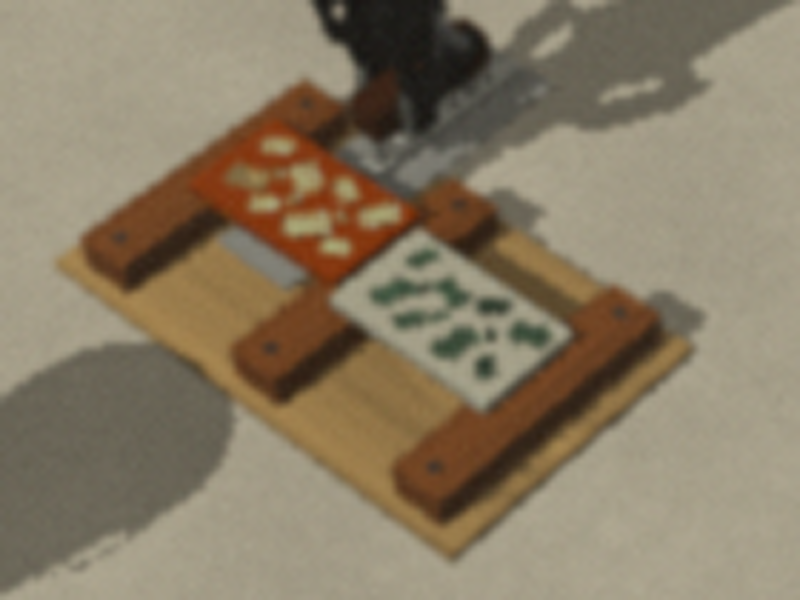

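The blade's tip shows at (262,258), past the tile's far edge, by about 10 mm. The tile has not shifted. Now a slow lift, with a check just clear of the battens.

```bash
cat >> h.py <<'E'
def tile(n,zc,show=None):
    c=cap(n); W=cloud(c); h=cv2.cvtColor(c["img"],cv2.COLOR_BGR2HSV).astype(int)
    m=(abs(W[...,2]-zc)<.02)&(h[...,1]>120)&(h[...,0]<16)&(abs(W[...,0]-.633)<.07)&(W[...,1]>.075)&(W[...,1]<.165)
    q=W[m]; A=np.c_[q[:,:2]-[.633,.12],np.ones(len(q))]; f=np.linalg.lstsq(A,q[:,2],rcond=None)[0]
    print(n,len(q),"z",f[2].round(4),"slope x,y deg",np.degrees(f[:2]).round(2),"rect",cv2.minAreaRect((q[:,:2]*1000).astype(np.float32)))
    return c
E
python3 - <<'E'
from h import *
for n in ("side","scene"): tile(n,.041)
for z in (.064,.070,.080):
    ctrl.move_straight((.6296,.040,z),rate=.015); s=ctrl.get_state(); print(np.round(s["eef_pos"],4),np.round(s["ft_force"],2),np.round(s["ft_torque"],3),round(s["time_s"],2))
for n in ("side","scene"): tile(n,.053)
c=cap("wrist"); W=cloud(c); blade(W,.03,.055,.03,.082,.63,.035); cv2.imwrite("pics/w3.png",c["img"])
E
```

```text
side 516 z 0.039 slope x,y deg [-0.83 -0.37] rect ((632.98876953125, 119.85435485839844), (138.9854278564453, 89.23015594482422), 0.4684150516986847)
scene 298 z 0.0381 slope x,y deg [-1.93  1.35] rect ((633.4151000976562, 120.48204803466797), (89.73014068603516, 139.0585174560547), 89.52024841308594)
[0.6295 0.04   0.064 ] [-0.05 -0.22 -3.38] [-0.003 -0.002 -0.005] 15.81
[0.6294 0.04   0.0698] [-0.86 -0.22 -5.31] [-0.111  0.032  0.016] 16.36
[0.6295 0.04   0.08  ] [-0.1   0.35 -5.48] [-0.11   0.026 -0.08 ] 17.18
side 501 z 0.0519 slope x,y deg [1.16 0.56] rect ((631.8914794921875, 119.36909484863281), (130.20948791503906, 84.19137573242188), 2.0347678661346436)
scene 237 z 0.0518 slope x,y deg [-0.66  0.91] rect ((637.7140502929688, 116.96949768066406), (75.6861343383789, 130.92129516601562), 88.49481201171875)
n 6835 mean [0.6314 0.0648 0.0448] slope x,y deg [0.21 0.28] res 0.002 ymax 0.0818 rect [630.8  56.7] [51.1 60.5] 88.6
  y 0.039 x 0.6005..0.6604 mid 0.6305 z 0.0443
  y 0.047 x 0.6005..0.6607 mid 0.6306 z 0.0443
  y 0.056 x 0.6008..0.6610 mid 0.6309 z 0.0443
  y 0.065 x 0.6012..0.6614 mid 0.6313 z 0.0462
  y 0.074 x 0.6011..0.6612 mid 0.6312 z 0.0443
```

Loaded by about 2 N and the blade is still level. Straight up to 10 cm.

```bash
python3 - <<'E'
from h import *
ctrl.move_straight((.6296,.040,.167),rate=.04); ctrl.pause(.5)
s=ctrl.get_state(); print(np.round(s["eef_pos"],4),np.round(s["ft_force"],2),np.round(s["ft_torque"],3),round(s["time_s"],2),np.abs(s["qvel"]).max())
a=tile("side",.141)["img"]; b=tile("scene",.141)["img"]
c=cap("wrist"); W=cloud(c); blade(W,.125,.134,.03,.08,.63,.035)
cv2.imwrite("pics/f.png",np.hstack([cv2.resize(a[130:280,120:320],(400,300)),cv2.resize(b[110:260,220:420],(400,300))]))
E
```

```text
[0.6296 0.04   0.167 ] [ 0.37 -0.17 -5.41] [-0.091 -0.024 -0.008] 20.15 0.001056779125538093
side 485 z 0.1396 slope x,y deg [ 0.34 -0.52] rect ((631.5730590820312, 117.4728775024414), (84.20555114746094, 128.3048095703125), 86.36866760253906)
scene 200 z 0.139 slope x,y deg [0.63 1.73] rect ((635.8746948242188, 113.04136657714844), (121.78498840332031, 71.49363708496094), 3.127976179122925)
n 5940 mean [0.6316 0.0635 0.1315] slope x,y deg [ 0.25 -0.09] res 0.0006 ymax 0.0799 rect [631.1  55.7] [49.4 60.4] 89.0
  y 0.039 x 0.6006..0.6605 mid 0.6306 z 0.1316
  y 0.047 x 0.6007..0.6609 mid 0.6308 z 0.1315
  y 0.055 x 0.6010..0.6611 mid 0.6310 z 0.1315
  y 0.064 x 0.6012..0.6613 mid 0.6313 z 0.1315
  y 0.072 x 0.6013..0.6614 mid 0.6313 z 0.1315
```

View pics/f.png

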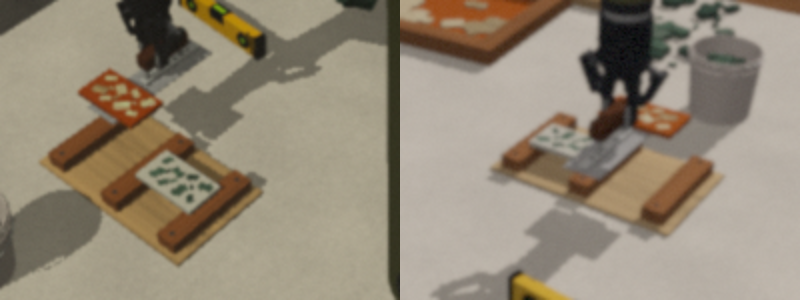

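The amber tile rides level on the blade at (120,97) in the left view, with the tip showing beyond it. The pale tile is still in its bay at (178,180). I'm handing in.

```bash
python3 -c "
from rig import ctrl
print(ctrl.close_job(),ctrl.get_state()['time_s'])"
```

```text
the job is handed in; nothing more can be done
the job is handed in; nothing more can be done
```

The amber tile is being held on the trowel blade, level and still, about 10 cm above the battens. The job was handed in at about 20 s of the allowed 51 s.

I took the brown-handled trowel by its handle and slid the blade through the bay under the tile, without contact. The tip ended about 10 mm past the far edge, and I then lifted the tile straight up.

**Last checks:**
- **Level:** The wrist camera gave a blade slope of at most 0.25°. The blade's top was at z = 0.1315 m, against 0.031 m for the batten tops.
- **Load:** The force on the wrist rose by about 2 N when the blade took the tile, which fits its weight, and it stayed steady afterwards.
- **Surroundings:** The pale tile looked undisturbed in its bay in the last picture. I did not re-measure the other items.

**Disagreements:**
- **Tile slope:** The coarse scene and side cameras put the tile's slope at 0.3° to 1.7°. The scene camera read a similar 1.4° to 1.9° while the tile still lay on the battens, so I trusted the wrist camera.
- **Trowel direction:** The trowel's tip pointed nearly to -x at the start (yaw about 163°), not "roughly +y" as described. I went by the pictures.

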